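Slide the plaster mould home in the bench press and pump it up

TASK

Slide the closed plaster mould flat along the table, up onto the bed of the bench press, until it sits square and fully home against both fences, the left one and the rear one. Then work the pump handle down and let it spring back, as many strokes as it takes, until the sprung pressure plate has come down on the mould and grips it: the handle then gets stiffer, and one full stroke past the touch is plenty, while a few more would crack the plaster. Let the handle come right up at the end, and leave the tools lying round the press where they are.

Things in the scene. Friction and masses are not known exactly. Their poses are not given: they have to be found in the camera images.
- mould: closed two-part plaster mould: a cream-white flat slab with a seam round its middle, 180 mm long (its x), 156 mm wide (its y), 30 mm thick, about 0.8 kg, too wide to grip. Origin: centre of its underside, z up. It starts on the table to the right of the press, turned up to 0.35 rad from the press's axes, and goes in with its x along the press's x.
- press: grey bench press, fixed. Origin: on the table under the ram's axis; x to its column at the rear, y left, z up. Steel bed 6 mm high, x -86 to 185, y -78 to 105 mm, with 22 mm wide ramps outside its right (-y) and front (-x) edges. Head 64 mm wide in y, from x -54 mm (gauge) back to the column, underside z 122, top 257 mm; the seated mould reaches 36 mm in front of it and 46 mm to its right.
- left_fence (a point): on the press: middle of the top edge of the left fence's inner face, 78 mm left (+y) of the ram's axis. The face runs along the press's x, from x -70 to +60 mm, with a flared lead-in at its front end; the fence is 16 mm high above the bed and 12 mm thick.
- rear_fence (a point): on the press: middle of the top edge of the rear fence's inner face, 90 mm behind (+x) the ram's axis. The face runs along the press's y, from y -70 to +60 mm, with a flared lead-in at its right end; the fence is 16 mm high above the bed and 12 mm thick.
- seat (a point): point on the bed's top, under the ram's axis, in the press's axes: the mould's origin is exactly here when the mould is home against both fences.
- pressure_plate: round rubber-faced steel plate, 80 mm across, under the ram. Origin: centre of its lower face. It starts 48 to 61 mm above the table, sinks about 6 mm with each full stroke and stays down between strokes. Behind it sits a 5 N/mm spring: once on the mould it sinks no more, and a further full stroke adds 28 N. A good grip is 20 to 80 N.
- pump_handle (a joint): pump handle, left of the press's head: 0 = up (sprung, 0.26 rad above level), 0.52 = fully down. Swings in the press's y-z plane about a pivot at (0, -12, 185) mm in its frame. Press it down from above and let it rise. Pressing at the grip takes about 10 N while the plate sinks freely, 12.5 N when it grips the mould with 50 N, 14.5 N at 80 N.
- handle_grip (a point): middle of the handle's black round rubber grip, on its axis, 175 mm from the pivot; the grip is 24 mm thick, and reaches 45 mm to either side along the handle. It moves 90 mm down in a full stroke.
- wood_rib: flat wooden shaping rib, 103 x 49 x 4 mm, on the table in front of the press (bystander). Origin: centre of its underside.
- loop_tool: trimming tool with a wooden handle, 158 mm long, 14 mm high, lying front left (bystander). Origin: centre of its underside.
- bead_roller: grooved wooden board, 120 x 60 x 14 mm, lying at the left (bystander). Origin: centre of its underside.

How it is judged:
By the outcome, as a careful person would: the job done as asked, in the order asked, and still so for the second after the job is handed in, with the robot touching nothing.
It also fails if it takes over 72 s, if anything falls off the work surface, if the arm or the gripper's body presses on something with over 40 N, if the wrist force passes 120 N, or if a joint passes its speed limit or range.

ROBOT

A 7-joint arm with a two-finger parallel gripper is mounted at the origin on the work surface; the furniture and walls round the work are solid. World frame = base frame: x ahead of the robot, y to its left, z up, the work surface at z = 0. Lengths are in m, angles in rad, forces in N, time in s.
With the tool pointing down it reaches from about 0.4 to 0.85 m from the base axis. Payload 10.4 kg.
Tool frame: the origin (TCP) lies between the finger pads; the fingertips stand manip.tcp_to_tips ahead of it and the grasp point (between the pads) lies 2 mm behind it (manip.tcp_to_tips is the distance from the TCP to the fingertips, in m); y points along the fingers, z is the direction in which the jaws open and shut, and the axes are right-handed (so a half turn about y gives the same grasp; the last joint's range is limited). The gripper opens to 85 mm and grips with 20 to 120 N. Pads are 22 mm wide; open, the fingers measure 114 mm over their backs; the gripper's body (76 mm by 85 mm) begins 54 mm behind the grasp point. The pads swing forward as they close: fully open they stand 13 mm farther back than shut.
Start: joints at [-1.276, 0.332, -0.065, 1.46, 0.022, 1.35, -0.088], TCP at [0.195, 0.594, 0.227] pointing down, gripper open.
Joint ranges: [-2.6, 2.6], [-0.5, 2.12], [-1.47, 1.34], [0.16, 2.42], [-1.27, 4.41], [0.06, 2.06], [-2.6, 2.6]. Speed limits (rad/s): [2.22, 2.22, 2.79, 2.79, 3.14, 3.14, 3.14].

INTERFACE

Orientations are given as a unit quaternion [x, y, z, w].
In Python, from workcell import manip gives the robot as it stands. The module is installed in compiled form; this text tells all that it offers.
- The arm moves only by the tool move_arm, never from a script. Its argument "increments" is a list of rows, each an object with "offset": the shift along the tool's x, y, z in m, a list of three; "yaw": the turn about the tool's y in degrees; "jaw": the closure in counts, from 0 (fully open) to 255 (shut). In form: [{"offset": [tx, ty, tz], "yaw": yaw, "jaw": jaw}, ...]. A call has 1 to 10 rows; each row is the pose to reach, as a shift and turn from the pose measured when the call began, along the tool's axes at that moment; what a row does not reach only later rows make up. A row lasts 1/12 s, in which the tool goes at most 41.7 mm and 7.16 degrees, less where a joint would pass 70% of its speed; a pose out of reach is approached as far as the arm can. A call with a gripper value outside its range is refused whole. The fingers move at their own pace and stop on an object; "squeeze" is the grip in N (left out, the last holds). Time passes only in rows, so rows that repeat a pose let the fingers close. It gives the time, the measured TCP pose, the force and the opening at its end, in the units of the state.
- manip.get_obs(): the state, without advancing time (a new reading comes with each control period).
- manip.camera(name): name is "side" or "top"; returns a dict with "pixels" (420x560x3 uint8, red, green, blue), "depth" (420x560 float32, m along the optical axis (not along the pixel's ray), 0 where there is no reading), "intrinsics" (3x3 intrinsics, pixels), "R" (3x3) and "t" (3): a world point X has camera coordinates R X + t. Camera axes: x right, y down, z forward; pixel columns grow to the right and rows downward; lengths in m; the calibration is good to about 2 mm. A picture is of the moment at which its call begins.
- manip.hand_in(): hands the job in, once; it reports no verdict.
Trained networks look in a picture, given as the dict that the camera call returned (one of the last four; its "shot" number tells which), for a name from the list of things; names that differ only in an ending like _2 or _b are one class to them, and where a whole thing is asked for, a point or a joint stands for the part that bears it (a point fixed in the world has none). Each returns a list of dicts, best first, with "confidence" (0 to 1); they miss things now and then, are a little off and sometimes report something else, mostly with a low value. They report only what shows in the picture. A call takes as long as a camera call.
- manip.recognise(picture, query): "bbox" ([left, top, right, bottom] in pixels, round what is visible of it).
- manip.spot_point(picture, query): "centre" ([column, row] in pixels: a listed point, or the origin of a listed thing).
The state is a dict: "clock": time; "joint_pos": joint angles; "joint_velocities": joint speeds; "tau": joint torques, N m; "position": TCP position; "ee_rot": TCP orientation; "ft_force": force on the tool from outside, world axes, zero at the start; "torque": the same for the moment, N m; "grip_width": opening from 0.0 (shut) to 1.0 (fully open).
Only numpy, scipy, OpenCV 4.12 (cv2) and the standard library are available. Lean on these libraries where they do the work, as an engineer would, in place of code of your own. Each camera call takes 0.05 s, during which the arm holds its last target. There are 200 camera calls.

## Working session

There is one attempt and no reset: what is moved stays moved. The work goes in short steps, Python scripts to look and compute and a tool call to move; the robot and the scene stay as the last step left them, time stands still between calls to the robot, and variables do not carry over. Pictures are saved under pics/ and viewed, about 8 in all and at most 12, crops included, and the job is handed in when it is done.

Besides the shell and the picture viewer there is one more tool, called after "Request:" as a command line: name --argument value ..., lists and objects as JSON in quotes. move_arm: Moves the arm, as the interface text tells. Its arguments: {"type":"object","properties":{"increments":{"type":"array","items":{"type":"object","properties":{"offset":{"type":"array","items":{"type":"number"}},"yaw":{"type":"number"},"jaw":{"type":"number"}}}},"squeeze":{"type":"number"}},"required":["increments"]}

```bash
mkdir -p pics; cat > h.py <<'E'
import numpy as np, cv2
from workcell import manip
from scipy.spatial.transform import Rotation as Ro
def w(p,uv,d=None):
    K=p["intrinsics"];u,v=uv
    if d is None: d=p["depth"][int(round(v)),int(round(u))]
    c=np.array([(u-K[0][2])/K[0][0]*d,(v-K[1][2])/K[1][1]*d,d]); return np.array(p["R"]).T@(c-p["t"])
def ray_z(p,uv,z):
    a=w(p,uv,0.0);b=w(p,uv,1.0); return a+(b-a)*(z-a[2])/(b[2]-a[2])
def cloud(p):
    K=np.array(p["intrinsics"]);d=p["depth"];v,u=np.mgrid[:420,:560]
    c=np.stack([(u-K[0,2])/K[0,0]*d,(v-K[1,2])/K[1,1]*d,d],-1); return (c-np.array(p["t"]))@np.array(p["R"])
def save(p,n): cv2.imwrite("pics/"+n,cv2.cvtColor(p["pixels"],cv2.COLOR_RGB2BGR))
E
python3 - <<'E'
from h import *
o=manip.get_obs();print({k:np.round(v,3) for k,v in o.items()},manip.tcp_to_tips)
print(Ro.from_quat(o["ee_rot"]).as_matrix().round(3))
for n in("side","top"):
    p=manip.camera(n);save(p,n+"0.png");print(n,"cam at",(-np.array(p["R"]).T@p["t"]).round(3))
    for q in("mould","left_fence","rear_fence","seat","pressure_plate","handle_grip","wood_rib","loop_tool","bead_roller","press"):
        for r in manip.spot_point(p,q)[:1]: print(q,np.round(r["centre"],1),round(r["confidence"],2),w(p,np.clip(r["centre"],0,[559,419])).round(3))
E
```

```text
{'clock': np.float64(0.0), 'joint_pos': array([-1.276,  0.333, -0.065,  1.461,  0.022,  1.35 , -0.089]), 'joint_velocities': array([ 0.   , -0.001, -0.001, -0.   , -0.001, -0.001,  0.002]), 'tau': array([ 1.0000e-03, -6.2544e+01,  4.9000e-02, -3.9162e+01,  1.6000e-02,
        1.0000e-02,  0.0000e+00]), 'position': array([0.195, 0.593, 0.226]), 'ee_rot': array([ 0.699, -0.112,  0.112, -0.698]), 'ft_force': array([-0.053,  0.436, -0.141]), 'torque': array([ 0.007,  0.019, -0.014]), 'grip_width': np.float64(1.001)} 0.017
[[ 0.95  -0.     0.312]
 [-0.312 -0.001  0.95 ]
 [ 0.    -1.    -0.001]]
side cam at [ 0.48  -0.771  0.742]
mould [310.3 324. ] 0.85 [ 0.584 -0.245  0.03 ]
left_fence [295.3 219.8] 0.63 [0.586 0.069 0.067]
rear_fence [336.5 231.7] 0.8 [0.701 0.059 0.024]
seat [302.4 239.4] 0.8 [0.605 0.055 0.006]
pressure_plate [303.1 226.1] 0.84 [0.603 0.038 0.068]
handle_grip [295.1 142.1] 0.7 [0.595 0.194 0.236]
loop_tool [218.1 227. ] 0.59 [0.368 0.136 0.   ]
bead_roller [230.3 200.5] 0.81 [0.402 0.252 0.011]
press [304.5 242.1] 0.86 [0.61  0.045 0.005]
top cam at [ 0.076 -0.229  1.384]
mould [352.5 253.3] 0.69 [ 0.566 -0.219  0.025]
left_fence [238.8 195.3] 0.63 [0.599 0.133 0.017]
rear_fence [274.9 177.8] 0.77 [0.597 0.019 0.224]
seat [262.4 209.9] 0.92 [0.567 0.044 0.067]
pressure_plate [266.1 197.6] 0.77 [0.571 0.032 0.148]
handle_grip [206.7 152.7] 0.77 [0.586 0.196 0.236]
loop_tool [203.4 264.6] 0.76 [ 0.383  0.135 -0.001]
bead_roller [164.3 239.1] 0.58 [0.4   0.26  0.017]
press [265.5 206.7] 0.64 [0.579 0.04  0.067]
```

View pics/side0.png

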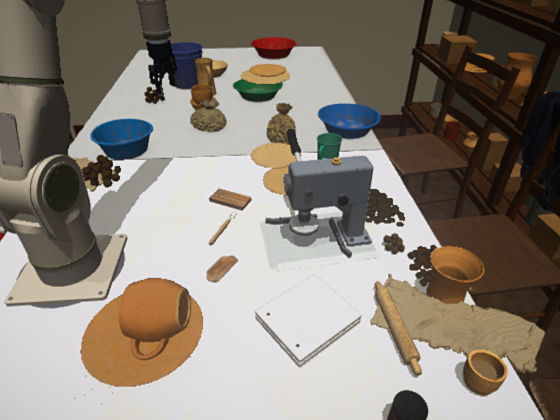

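View pics/top0.png

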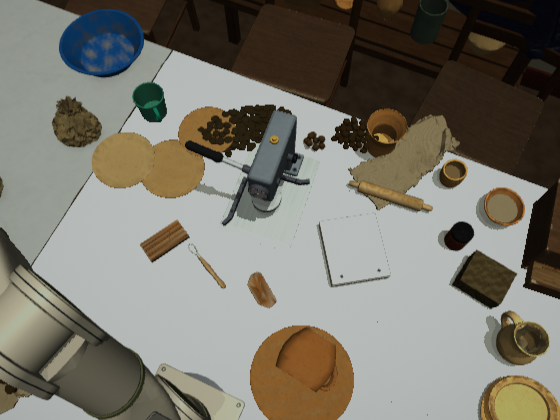

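```bash
cat >> h.py <<'E'
def rect(P):
    r=cv2.minAreaRect((P[:,:2]*1000).astype(np.float32)); return np.round(r[0],1),np.round(r[1],1),round(r[2],1),len(P)
def mould(p,box=(0.4,0.8,-0.4,0.2)):
    C=cloud(p);px=p["pixels"].astype(int)
    m=(p["depth"]>0)&(C[...,2]>.02)&(C[...,2]<.042)&(C[...,0]>box[0])&(C[...,0]<box[1])&(C[...,1]>box[2])&(C[...,1]<box[3])
    m=m.astype(np.uint8);m=cv2.morphologyEx(m,cv2.MORPH_OPEN,np.ones((3,3)))
    n,l,s,_=cv2.connectedComponentsWithStats(m);k=1+np.argmax(s[1:,4]);P=C[l==k]
    return rect(P),P
E
python3 - <<'E'
from h import *
for n in("side","top"):
    p=manip.camera(n);C=cloud(p);r,P=mould(p,(0.45,.75,-.35,-.08));print(n,"mould",r,"z",np.median(P[:,2]).round(4))
    reg=(C[...,0]>.45)&(C[...,0]<.8)&(C[...,1]>-.08)&(C[...,1]<.17)&(p["depth"]>0)
    for lo,hi in((.245,.275),(.018,.032)):
        m=(reg&(C[...,2]>lo)&(C[...,2]<hi)).astype(np.uint8)
        c,l,s,_=cv2.connectedComponentsWithStats(m)
        for k in range(1,c):
            if s[k,4]>25: print(n,lo,rect(C[l==k]),s[k],C[l==k][:,2].mean().round(4))
    for q,z in(("seat",.006),("left_fence",.022),("rear_fence",.022),("press",0),("pressure_plate",.055)):
        for r in manip.spot_point(p,q)[:1]: print(q,ray_z(p,r["centre"],z).round(4),round(r["confidence"],2))
    bb=p["pixels"]
    big=cv2.resize(bb[130:290,180:400],None,fx=3.6,fy=3.6,interpolation=cv2.INTER_CUBIC)
    cv2.imwrite(f"pics/crop_{n}.png",big[...,::-1])
E
```

```text
side mould (array([ 581.7, -214.5]), array([181.6, 158.2]), 33.9, 4882) z 0.0304
side 0.245 (array([675.7,  60.1]), array([49.6, 44. ]), 4.9, 95) [322 158  20  11  95] 0.2493
side 0.245 (array([598. ,  57.2]), array([21.8, 36.9]), 1.5, 31) [297 161  10   9  31] 0.2456
side 0.245 (array([643.5,  42.7]), array([35.6, 21.8]), 9.6, 31) [316 165  15   6  31] 0.2456
side 0.018 (array([543.3, 131.8]), array([18.2, 76.4]), 89.6, 88) [265 217  27   6  88] 0.0221
side 0.018 (array([703.4,  45.8]), array([ 18.1, 152.3]), 9.0, 178) [329 219  23  36 178] 0.0223
side 0.018 (array([751.1,  65.1]), array([ 68.7, 109.1]), 6.9, 274) [337 220  35  25 274] 0.0222
seat [0.6006 0.0574 0.006 ] 0.98
left_fence [0.6031 0.1331 0.022 ] 0.87
rear_fence [0.6912 0.0613 0.022 ] 0.78
pressure_plate [0.605  0.0533 0.055 ] 0.8
top mould (array([ 582.5, -216. ]), array([181.6, 157.1]), 33.2, 3773) z 0.0299
top 0.245 (array([738. ,  51.5]), array([30.5, 19. ]), 29.4, 31) [282 117   9  12  31] 0.2466
top 0.245 (array([686.9,  57.4]), array([29.5, 61.6]), 67.9, 97) [264 127  18  18  97] 0.2498
top 0.018 (array([754. ,  28.4]), array([35.1, 68.2]), 84.2, 125) [284 152  20  23 125] 0.0218
top 0.018 (array([708.4,   7.8]), array([15.9, 77.6]), 12.5, 99) [282 174  28   9  99] 0.0222
top 0.018 (array([581.5, 133.2]), array([153.9,  18. ]), 2.7, 199) [222 177  26  47 199] 0.0224
seat [0.5919 0.0515 0.006 ] 0.96
left_fence [0.5979 0.1313 0.022 ] 0.83
rear_fence [0.6896 0.0561 0.022 ] 0.7
press [0.5932 0.0547 0.    ] 0.56
pressure_plate [0.6034 0.0555 0.055 ] 0.69
```

View pics/crop_side.png

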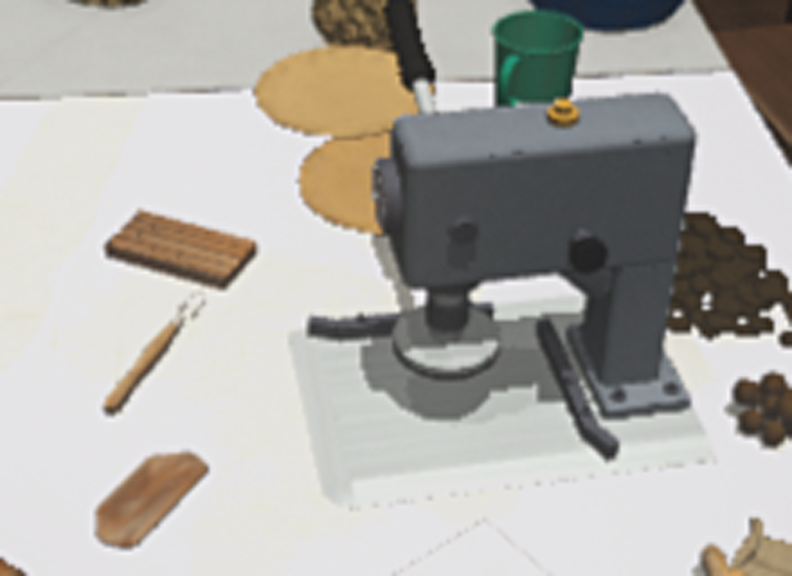

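```bash
python3 - <<'E'
from h import *
def line(P,name):
    P=(P[:,:2]*1000).astype(np.float32); v=cv2.fitLine(P,cv2.DIST_HUBER,0,.01,.01).ravel(); a=np.degrees(np.arctan2(v[1],v[0]));n=np.array([-v[1],v[0]]);e=(P-v[2:])@n
    print(name,"dir",a.round(2),"pt",v[2:].round(1),"width",np.percentile(e,[2,98]).round(1),len(P))
for n in("side","top"):
    p=manip.camera(n);C=cloud(p);r,P=mould(p,(0.45,.75,-.35,-.08))
    b=cv2.boxPoints(cv2.minAreaRect((P[:,:2]*1000).astype(np.float32)));print(n,b.round(0).tolist())
    X,Y,Z=C[...,0],C[...,1],C[...,2]
    ok=(p["depth"]>0)
    fz=ok&(abs(Z-.022)<.0025)
    line(C[fz&(X>.545)&(X<.66)&(Y>.11)&(Y<.165)],n+" left fence")
    line(C[fz&(X>.66)&(X<.725)&(Y>.0)&(Y<.11)],n+" rear fence")
    s=C[ok&(Z>.15)&(Z<.23)&(X>.57)&(X<.75)&(Y>-.02)&(Y<.06)]
    if len(s)>20: line(s,n+" head right side")
    hb=C[ok&(Z>.254)&(Z<.265)&(X>.5)&(X<.8)&(Y>0)&(Y<.12)]
    if len(hb)>20: print("top",rect(hb))
    bx=C[ok&(Z>.1)&(Z<.3)&(X>.5)&(X<.62)&(Y>.12)&(Y<.3)]
    line(bx,n+" handle");print(bx[np.argmax(bx[:,1])].round(3))
    for q,z in(("seat",.006),("left_fence",.022),("rear_fence",.022),("handle_grip",.23)):
        for r in manip.spot_point(p,q)[:1]: print(q,ray_z(p,r["centre"],z).round(4),round(r["confidence"],2))
E
```

```text
side [[463.0, -199.0], [550.0, -330.0], [701.0, -230.0], [615.0, -99.0]]
side left fence dir 7.27 pt [583.3 132.9] width [-5.6  8.9] 47
side rear fence dir -86.17 pt [703.3  52.5] width [-8.3 19.9] 131
side head right side dir 5.58 pt [659.5  26.6] width [-23.4   3.4] 1938
side handle dir -82.98 pt [589.9 185.3] width [-9.4 13.7] 267
[0.578 0.248 0.247]
seat [0.6085 0.0661 0.006 ] 0.62
left_fence [0.5948 0.1272 0.022 ] 0.58
rear_fence [0.698  0.0677 0.022 ] 0.61
handle_grip [0.5918 0.2138 0.23  ] 0.6
top [[463.0, -201.0], [550.0, -331.0], [701.0, -231.0], [615.0, -100.0]]
top left fence dir 5.22 pt [590.9 133.3] width [-5.1  6.3] 94
top rear fence dir 86.55 pt [705.7  23.8] width [-17.5   8.5] 43
top head right side dir 5.4 pt [662.4  25.2] width [-23.4   6.2] 454
top (array([681.9,  58.4]), array([11.8, 13.5]), 56.5, 21)
top handle dir -83.3 pt [589.5 188.2] width [-9.3 13.7] 479
[0.586 0.253 0.247]
seat [0.5939 0.053  0.006 ] 0.66
left_fence [0.6043 0.1313 0.022 ] 0.74
rear_fence [0.693  0.0546 0.022 ] 0.88
handle_grip [0.584  0.2132 0.23  ] 0.92
```

```bash
python3 - <<'E'
from h import *
p=manip.camera("side")
for uv in((277,270.3),(378.6,258.3),(260.5,223),(270,267)): print(ray_z(p,uv,0).round(4))
for n in("side","top"):
    p=manip.camera(n);C=cloud(p);X,Y,Z=C[...,0],C[...,1],C[...,2]
    s=C[(p["depth"]>0)&(Z>.135)&(Z<.235)&(X>.5)&(X<.8)&(Y>-.05)&(Y<.16)]*1000
    # RANSAC line in xy with tol 2.5mm
    rng=np.random.default_rng(0);best=None
    for _ in range(2000):
        a,b=s[rng.integers(len(s),size=2),:2]; d=b-a
        if np.hypot(*d)<60: continue
        d/=np.hypot(*d); e=(s[:,:2]-a)@[-d[1],d[0]]; k=abs(e)<2
        if best is None or k.sum()>best.sum(): best=k
    v=cv2.fitLine(s[best][:,:2].astype(np.float32),cv2.DIST_L2,0,.01,.01).ravel();print(n,best.sum(),len(s),np.degrees(np.arctan2(v[1],v[0])),v[2:],s[best][:,:2].min(0),s[best][:,:2].max(0))
    f=C[(p["depth"]>0)&(Z>.015)&(Z<.03)&(X>.5)&(X<.8)&(Y>-.06)&(Y<.16)]*1000
    img=np.full((600,800,3),255,np.uint8)
    for q in f: cv2.circle(img,(int((160-q[1])*3),int((800-q[0])*2.5)//1),1,(0,0,0),-1)
    np.save(f"f_{n}.npy",f)
a,b=np.load("f_side.npy"),np.load("f_top.npy");img=np.full((600,690,3),255,np.uint8)
for f,c in((a,(255,0,0)),(b,(0,0,255))):
    for q in f: cv2.circle(img,(int((160-q[1])*3),int((760-q[0])*2.6)),2,c,-1)
for g in range(-60,160,20): cv2.line(img,((160-g)*3,0),((160-g)*3,600),(200,200,200));cv2.putText(img,str(g),((160-g)*3,590),0,.4,(0,0,0))
for g in range(540,760,20): cv2.line(img,(0,int((760-g)*2.6)),(690,int((760-g)*2.6)),(200,200,200));cv2.putText(img,str(g),(0,int((760-g)*2.6)),0,.4,(0,0,0))
cv2.imwrite("pics/fence.png",img)
E
```

```text
[ 0.5266 -0.0516  0.    ]
[ 0.7993 -0.0299  0.    ]
[0.4919 0.1448 0.    ]
[ 0.5093 -0.0383 -0.    ]
side 1948 2802 5.7294025 [669.04755  27.84734] [571.25941504  16.77171581] [768.7421865   39.71872603]
top 424 1062 5.4459033 [662.32587   25.509537] [570.79758728  16.43793012] [766.76738485  36.44151328]
```

View pics/fence.png

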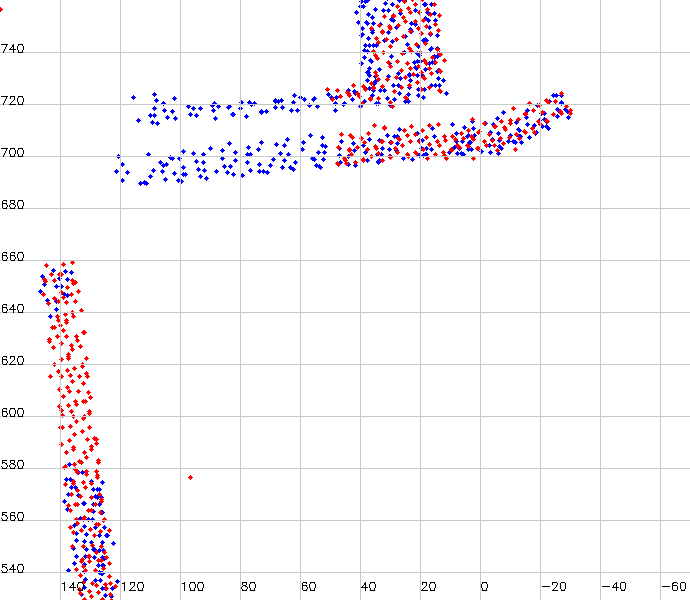

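Request:
move_arm --increments '[{"offset": [0.33,0,-0.253],"yaw": 66.5,"jaw": 255},{"offset": [0.33,0,-0.253],"yaw": 66.5,"jaw": 255},{"offset": [0.33,0,-0.253],"yaw": 66.5,"jaw": 255},{"offset": [0.33,0,-0.253],"yaw": 66.5,"jaw": 255},{"offset": [0.33,0,-0.253],"yaw": 66.5,"jaw": 255},{"offset": [0.33,0,-0.253],"yaw": 66.5,"jaw": 255},{"offset": [0.33,0,-0.253],"yaw": 66.5,"jaw": 255},{"offset": [0.33,0,-0.253],"yaw": 66.5,"jaw": 255},{"offset": [0.33,0,-0.253],"yaw": 66.5,"jaw": 255},{"offset": [0.33,0,-0.253],"yaw": 66.5,"jaw": 255}]'

```text
clock: 3.18
position: [0.4306, 0.2483, 0.2273]
ee_rot: [-0.52, 0.478, -0.478, 0.521]
ft_force: [0.5, 0.4, -0.4]
grip_width: 0.002
```

```bash
python3 - <<'E'
from h import *
o=manip.get_obs();print({k:np.round(v,3) for k,v in o.items()},manip.tcp_to_tips)
print(Ro.from_quat(o["ee_rot"]).as_matrix().round(3))
p=manip.camera("side")
for n in("wood_rib","loop_tool"):
    print(n,[(np.round(r["centre"]),ray_z(p,r["centre"],0).round(3),round(r["confidence"],2)) for r in manip.spot_point(p,n)[:2]])
print(ray_z(p,(209,280),0),ray_z(p,(236,258),0))
E
```

```text
{'clock': np.float64(3.183), 'joint_pos': array([-0.905,  0.039,  0.3  ,  1.806, -0.012,  1.297, -0.518]), 'joint_velocities': array([ 0.523,  0.035,  0.485, -0.026, -0.027, -0.003,  0.722]), 'tau': array([ -4.263, -41.001,  -1.462, -37.457,   0.075,   0.321,  -3.257]), 'position': array([0.431, 0.248, 0.227]), 'ee_rot': array([-0.52 ,  0.478, -0.478,  0.521]), 'ft_force': array([ 0.542,  0.396, -0.353]), 'torque': array([0.011, 0.018, 0.027]), 'grip_width': np.float64(0.002)} 0.017
[[ 0.085  0.001  0.996]
 [-0.996  0.001  0.085]
 [-0.001 -1.     0.001]]
wood_rib [(array([224., 266.]), array([ 0.389, -0.023,  0.   ]), 0.55)]
loop_tool [(array([222., 230.]), array([0.379, 0.122, 0.   ]), 0.47)]
[ 0.35448349 -0.07095151  0.        ] [ 4.21061074e-01  2.39821091e-03 -1.11022302e-16]
```

Request:
move_arm --increments '[{"offset": [0.471,0,-0.036],"yaw": 0,"jaw": 255},{"offset": [0.471,0,-0.036],"yaw": 0,"jaw": 255},{"offset": [0.471,0,-0.036],"yaw": 0,"jaw": 255},{"offset": [0.471,0,-0.036],"yaw": 0,"jaw": 255},{"offset": [0.471,0.05,-0.036],"yaw": 0,"jaw": 255},{"offset": [0.471,0.1,-0.036],"yaw": 0,"jaw": 255},{"offset": [0.471,0.13,-0.036],"yaw": 0,"jaw": 255},{"offset": [0.471,0.13,-0.036],"yaw": 0,"jaw": 255},{"offset": [0.471,0.13,-0.036],"yaw": 0,"jaw": 255},{"offset": [0.471,0.13,-0.036],"yaw": 0,"jaw": 255}]'

```text
clock: 4.17
position: [0.4354, -0.1477, 0.1342]
ee_rot: [-0.521, 0.477, -0.478, 0.522]
ft_force: [1.6, 0.3, 0.0]
grip_width: 0.003
```

Request:
move_arm --increments '[{"offset": [0.074,0.03,-0.006],"yaw": 0,"jaw": 255},{"offset": [0.074,0.06,-0.006],"yaw": 0,"jaw": 255},{"offset": [0.074,0.1,-0.006],"yaw": 0,"jaw": 255},{"offset": [0.074,0.1,-0.006],"yaw": 0,"jaw": 255},{"offset": [0.074,0.1,-0.006],"yaw": 0,"jaw": 255}]'

```text
clock: 4.58
position: [0.4341, -0.2213, 0.031]
ee_rot: [0.522, -0.478, 0.476, -0.521]
ft_force: [0.3, 0.3, -0.2]
grip_width: 0.001
```

Request:
move_arm --increments '[{"offset": [0.0,0,0.01],"yaw": 0,"jaw": 255},{"offset": [-0.002,0,0.02],"yaw": 0,"jaw": 255},{"offset": [-0.006,0,0.028],"yaw": 0,"jaw": 255},{"offset": [-0.009,0,0.036],"yaw": 0,"jaw": 255},{"offset": [-0.012,0,0.044],"yaw": 0,"jaw": 255},{"offset": [-0.014,0,0.052],"yaw": 0,"jaw": 255},{"offset": [-0.016,0,0.06],"yaw": 0,"jaw": 255},{"offset": [-0.016,0,0.06],"yaw": 0,"jaw": 255}]'

```text
clock: 5.25
position: [0.4943, -0.199, 0.0311]
ee_rot: [0.523, -0.478, 0.476, -0.522]
ft_force: [0.5, 0.1, 0.1]
grip_width: -0.002
```

```bash
cat >> h.py <<'E'
U=np.array([np.cos(np.radians(5.6)),np.sin(np.radians(5.6))]);V=np.array([-U[1],U[0]]);O=np.array([604.5,53])
def rep(cam="side",box=(0.4,0.8,-0.4,0.2)):
    p=manip.camera(cam);(c,s,a,n),P=mould(p,box)
    b=cv2.boxPoints(cv2.minAreaRect((P[:,:2]*1000).astype(np.float32)));e=[b[1]-b[0],b[2]-b[1]];L=max(e,key=np.linalg.norm)
    y=(np.degrees(np.arctan2(L[1],L[0]))+90)%180-90
    print(cam,"world c",c,"size",s,"yaw rel press",round(y-5.6,1),"press xy",((c-O)@U).round(1),((c-O)@V).round(1),n)
    o=manip.get_obs();t=o["position"]*1000;R=Ro.from_quat(o["ee_rot"]).as_matrix()
    print("tcp press",((t[:2]-O)@U).round(1),((t[:2]-O)@V).round(1),"z",t[2].round(1),"jawdir",np.degrees(np.arctan2(R[1,2],R[0,2])).round(2),"F",o["ft_force"].round(1),"t",o["clock"].round(2))
    return p
E
python3 -c "
from h import *
p=rep();rep('top');save(p,'a.png')"
```

```text
side world c [ 582.3 -214.6] size [181.2 157. ] yaw rel press 28.0 press xy -48.2 -264.2 4785Traceback (most recent call last):
  File "<string>", line 3, in <module>
    p=rep();rep('top');save(p,'a.png')
  File "h.py", line 29, in rep
    print("tcp press",((t[:2]-O)@U).round(1),((t[:2]-O)@V).round(1),"z",t[2].round(1),"jawdir",np.degrees(np.arctan2(R[1,2],R[0,2])).round(2),"F",o["ft_force"].round(1),"t",o["clock"].round(2))
                                                                                                                                                                             ^^^^^^^^^^^^^^^^
AttributeError: 'float' object has no attribute 'round'
```

```bash
sed -i 's/o\["clock"\].round(2)/round(o["clock"],2)/' h.py
python3 -c "
from h import *
p=rep();save(p,'a.png');b=cv2.imread('pics/a.png')[180:380,160:400];cv2.imwrite('pics/a.png',cv2.resize(b,None,fx=3,fy=3,interpolation=2))"
```

```text
side world c [ 581.9 -214.8] size [180.4 157.7] yaw rel press 27.6 press xy -48.6 -264.3 4800
tcp press -136.2 -241.0 z 30.8 jawdir 5.1 F [-0.2  0.3  0.3] t 5.35
```

View pics/a.png

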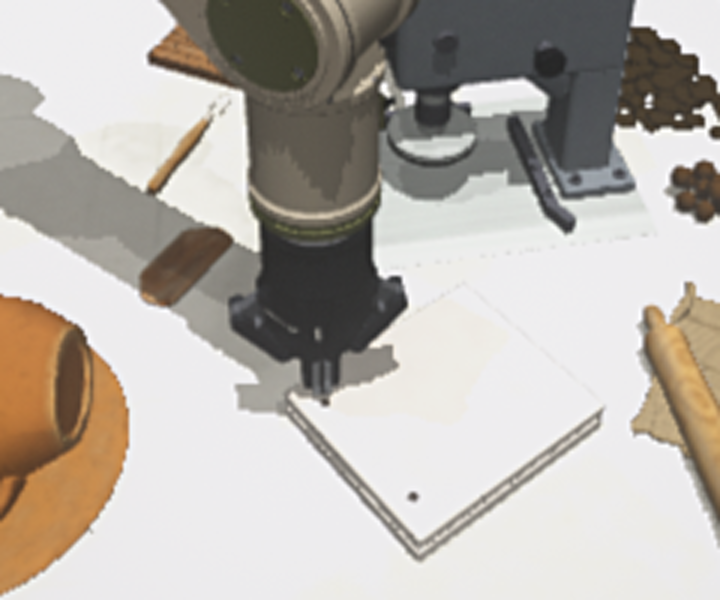

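```bash
python3 -c "
from h import *
p=manip.camera('side');C=cloud(p);P=C.reshape(-1,3)[p['depth'].ravel()>0]
for r in range(296,322,2): print(r,C[r,262:276:3].round(3).tolist())
t=manip.get_obs()['position']
m=(abs(P[:,0]-t[0])<.05)&(abs(P[:,1]-t[1])<.05)&(P[:,2]>.034)&(P[:,2]<.06);print(P[m].min(0),P[m].max(0),P[m].mean(0))
"
```

```text
296 [[0.484, -0.215, 0.094], [0.491, -0.198, 0.074], [0.497, -0.213, 0.091], [0.503, -0.211, 0.089], [0.509, -0.207, 0.083]]
298 [[0.484, -0.213, 0.086], [0.49, -0.214, 0.086], [0.496, -0.214, 0.086], [0.503, -0.211, 0.083], [0.513, -0.142, 0.0]]
300 [[0.484, -0.215, 0.082], [0.49, -0.211, 0.077], [0.496, -0.213, 0.079], [0.503, -0.211, 0.075], [0.511, -0.175, 0.032]]
302 [[0.483, -0.209, 0.068], [0.49, -0.211, 0.071], [0.496, -0.21, 0.068], [0.503, -0.208, 0.065], [0.511, -0.179, 0.03]]
304 [[0.483, -0.206, 0.058], [0.49, -0.213, 0.066], [0.496, -0.21, 0.062], [0.503, -0.207, 0.058], [0.51, -0.186, 0.032]]
306 [[0.483, -0.207, 0.053], [0.489, -0.211, 0.057], [0.496, -0.212, 0.058], [0.503, -0.208, 0.052], [0.51, -0.19, 0.03]]
308 [[0.483, -0.21, 0.05], [0.489, -0.212, 0.052], [0.496, -0.211, 0.05], [0.502, -0.207, 0.045], [0.51, -0.195, 0.029]]
310 [[0.483, -0.2, 0.031], [0.489, -0.211, 0.045], [0.496, -0.211, 0.043], [0.503, -0.202, 0.032], [0.509, -0.203, 0.032]]
312 [[0.482, -0.204, 0.029], [0.489, -0.206, 0.031], [0.496, -0.207, 0.031], [0.502, -0.206, 0.029], [0.509, -0.206, 0.029]]
314 [[0.482, -0.211, 0.031], [0.489, -0.21, 0.029], [0.495, -0.211, 0.03], [0.502, -0.21, 0.028], [0.509, -0.212, 0.03]]
316 [[0.482, -0.217, 0.031], [0.488, -0.217, 0.031], [0.495, -0.217, 0.03], [0.502, -0.218, 0.031], [0.508, -0.217, 0.03]]
318 [[0.482, -0.22, 0.029], [0.488, -0.222, 0.031], [0.495, -0.222, 0.03], [0.501, -0.224, 0.031], [0.508, -0.223, 0.03]]
320 [[0.482, -0.226, 0.029], [0.488, -0.227, 0.031], [0.494, -0.227, 0.03], [0.501, -0.228, 0.03], [0.507, -0.229, 0.031]]
[ 0.47857164 -0.21434952  0.03401129] [ 0.53681819 -0.16699288  0.05966043] [ 0.49239609 -0.20906417  0.05055638]
```

Request:
move_arm --increments '[{"offset": [0.008,0,-0.03],"yaw": 0,"jaw": 255},{"offset": [0.016,0,-0.063],"yaw": 0,"jaw": 255},{"offset": [0.016,0,-0.063],"yaw": 0,"jaw": 255},{"offset": [0.016,0.006,-0.063],"yaw": 0,"jaw": 255},{"offset": [0.016,0.012,-0.063],"yaw": 0,"jaw": 255},{"offset": [0.016,0.012,-0.063],"yaw": 0,"jaw": 255}]'

```text
clock: 5.9
position: [0.4307, -0.2212, 0.0179]
ee_rot: [0.523, -0.479, 0.476, -0.521]
ft_force: [-0.4, 0.6, 0.1]
grip_width: 0.001
```

```bash
cat >> h.py <<'E'
def tip(p):
    C=cloud(p);P=C.reshape(-1,3)[p['depth'].ravel()>0];t=manip.get_obs()['position']
    m=(abs(P[:,0]-t[0])<.012)&(abs(P[:,1]-t[1])<.02);Q=P[m];h=np.histogram(Q[:,2],np.arange(-.006,.08,.004));print("tip z hist",[(round(z*1000),int(k)) for k,z in zip(*h) if k])
E
python3 -c "
from h import *
p=rep();tip(p)"
```

```text
side world c [ 581.8 -214.9] size [180.9 157.1] yaw rel press 28.1 press xy -48.7 -264.4 4884
tcp press -199.6 -256.1 z 18.3 jawdir 5.11 F [ 0.6 -0.3 -0.9] t 5.95
tip z hist [(-6, 4), (-2, 109), (2, 12), (22, 3), (26, 8), (30, 10), (34, 15), (38, 13), (42, 11), (46, 13), (50, 12), (54, 13), (58, 18), (62, 12), (66, 20), (70, 18), (74, 12)]
```

Request:
move_arm --increments '[{"offset": [0.0,0.006,0.004],"yaw": 0,"jaw": 255},{"offset": [0.0,0.012,0.008],"yaw": 0,"jaw": 255},{"offset": [0,0.012,0.018],"yaw": 0,"jaw": 255},{"offset": [-0.003,0.012,0.028],"yaw": 0,"jaw": 255},{"offset": [-0.006,0.012,0.036],"yaw": 0,"jaw": 255},{"offset": [-0.01,0.012,0.044],"yaw": 0,"jaw": 255},{"offset": [-0.012,0.012,0.052],"yaw": 0,"jaw": 255},{"offset": [-0.014,0.012,0.06],"yaw": 0,"jaw": 255},{"offset": [-0.014,0.012,0.06],"yaw": 0,"jaw": 255}]'

```text
clock: 6.7
position: [0.4902, -0.2008, 0.0057]
ee_rot: [0.524, -0.479, 0.475, -0.521]
ft_force: [-1.2, 1.4, 0.8]
grip_width: -0.001
```

```bash
python3 -c "
from h import *
p=rep();tip(p)"
```

```text
side world c [ 599.7 -219.2] size [210.1 156.5] yaw rel press 21.1 press xy -31.3 -270.4 4790
tcp press -138.7 -242.0 z 5.8 jawdir 5.19 F [-0.7  1.   0.4] t 6.75
tip z hist [(-6, 5), (-2, 71), (2, 10), (10, 2), (14, 9), (18, 8), (22, 16), (26, 11), (30, 11), (34, 13), (38, 11), (42, 12), (46, 15), (50, 9), (54, 15), (58, 17), (62, 14), (66, 8), (70, 4), (74, 4)]
```

Request:
move_arm --increments '[{"offset": [-0.002,0,0.01],"yaw": 0,"jaw": 255},{"offset": [-0.004,0,0.018],"yaw": 0,"jaw": 255},{"offset": [-0.006,0,0.026],"yaw": 0,"jaw": 255},{"offset": [-0.006,0,0.026],"yaw": 0,"jaw": 255}]'

```text
clock: 7.08
position: [0.5159, -0.1923, 0.0055]
ee_rot: [0.524, -0.479, 0.475, -0.521]
ft_force: [-3.2, 1.1, 0.9]
grip_width: 0.0
```

```bash
sed -i 's/^    m=m.astype(np.uint8)/    m\&=px.min(-1)>130\n    m=m.astype(np.uint8)/' h.py; python3 -c "
from h import *
p=rep()"
```

```text
side world c [ 634.8 -213. ] size [181.  157.5] yaw rel press 16.0 press xy 4.2 -267.7 4454
tcp press -112.2 -235.9 z 5.6 jawdir 5.23 F [-0.3 -0.5 -0.2] t 7.13
```

Request:
move_arm --increments '[{"offset": [0,0,-0.006],"yaw": 0,"jaw": 255},{"offset": [0,-0.03,-0.006],"yaw": 0,"jaw": 255},{"offset": [0,-0.065,-0.006],"yaw": 0,"jaw": 200},{"offset": [0.04,-0.085,0.03],"yaw": -8,"jaw": 0},{"offset": [0.08,-0.085,0.07],"yaw": -16.4,"jaw": 0},{"offset": [0.12,-0.085,0.12],"yaw": -16.4,"jaw": 0},{"offset": [0.135,-0.085,0.146],"yaw": -16.4,"jaw": 0},{"offset": [0.135,-0.085,0.146],"yaw": -16.4,"jaw": 0},{"offset": [0.135,-0.085,0.146],"yaw": -16.4,"jaw": 0}]'

```text
clock: 7.88
position: [0.6781, -0.3171, 0.0874]
ee_rot: [0.587, -0.398, 0.396, -0.583]
ft_force: [-0.4, 0.8, -0.9]
grip_width: 0.978
```

```bash
python3 -c "
from h import *
p=rep('top');C=cloud(p);
for uv in ((350,183),(365,188),(430,208)): print(w(p,uv).round(3))
p=manip.camera('side');C=cloud(p).reshape(-1,3);t=manip.get_obs()['position'];R=Ro.from_quat(manip.get_obs()['ee_rot']).as_matrix()
Q=(C-t)@R
m=(abs(Q[:,0])<.02)&(abs(Q[:,2])<.065)&(abs(Q[:,1])<.05);h=np.histogram(Q[m][:,1],np.arange(-.05,.05,.004));print([(round(z*1000),int(k)) for k,z in zip(*h) if k]); 
n=m&(Q[:,1]>-.04);print(Q[n].min(0),Q[n].max(0))
"
```

```text
top world c [ 583.1 -238.8] size [ 66.8 148.8] yaw rel press -74.0 press xy -49.8 -288.3 796
tcp press 34.7 -374.2 z 87.7 jawdir 21.61 F [-1.   0.7  0.1] t 7.93
[ 0.489 -0.174  0.561]
[ 0.495 -0.2    0.55 ]
[ 0.64  -0.34   0.288]
[(-50, 26), (-46, 32), (-42, 33), (-38, 32), (-34, 28), (-30, 32), (-26, 26), (-22, 15)]
[-0.00934231 -0.0398981  -0.05655933] [ 0.01327704 -0.01850269  0.05610898]
```

Request:
move_arm --increments '[{"offset": [0,0.03,0],"yaw": 0,"jaw": 0},{"offset": [0,0.06,0],"yaw": 0,"jaw": 0},{"offset": [0,0.08,0],"yaw": 0,"jaw": 0},{"offset": [0,0.092,0],"yaw": 0,"jaw": 0},{"offset": [0,0.092,0],"yaw": 0,"jaw": 0}]'

```text
clock: 8.4
position: [0.6715, -0.314, -0.0058]
ee_rot: [0.586, -0.401, 0.394, -0.583]
ft_force: [-0.5, 0.6, 0.5]
grip_width: 1.001
```

```bash
python3 -c "
from h import *
p=rep();save(p,'b.png');b=cv2.imread('pics/b.png')[180:400,200:460];cv2.imwrite('pics/b.png',cv2.resize(b,None,fx=2.6,fy=2.6,interpolation=2))"
```

```text
side world c [ 589.3 -230.3] size [ 84.2 156.6] yaw rel press -73.2 press xy -42.8 -280.5 1611
tcp press 32.0 -372.6 z -3.6 jawdir 21.57 F [-0.4  0.3  0.5] t 8.45
```

View pics/b.png

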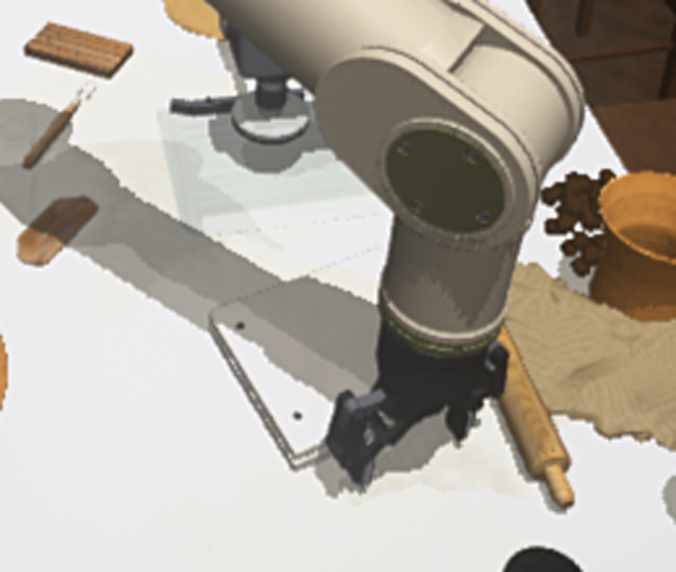

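Request:
move_arm --increments '[{"offset": [-0.014,0,0],"yaw": 0,"jaw": 0},{"offset": [-0.026,0,0.0005],"yaw": 1,"jaw": 0},{"offset": [-0.04,0,0.001],"yaw": 2,"jaw": 0},{"offset": [-0.054,0,0.002],"yaw": 3,"jaw": 0},{"offset": [-0.068,0,0.003],"yaw": 4,"jaw": 0},{"offset": [-0.082,0,0.004],"yaw": 5,"jaw": 0},{"offset": [-0.095,0,0.0055],"yaw": 6,"jaw": 0},{"offset": [-0.108,0,0.007],"yaw": 7,"jaw": 0},{"offset": [-0.12,0,0.0085],"yaw": 8,"jaw": 0},{"offset": [-0.12,0,0.0085],"yaw": 8,"jaw": 0}]'

```text
clock: 9.28
position: [0.6375, -0.1989, -0.0007]
ee_rot: [0.557, -0.438, 0.436, -0.555]
ft_force: [-0.6, 0.6, 0.1]
grip_width: 1.0
```

```bash
python3 -c "
from h import *
rep();p=rep('top')"
```

```text
side world c [ 557.5 -142.1] size [ 49.  126.7] yaw rel press -83.4 press xy -65.8 -189.6 573
tcp press 8.3 -254.3 z -1.0 jawdir 13.65 F [-0.3  0.3 -0.1] t 9.33
top world c [ 561.5 -161.3] size [48.7 86.5] yaw rel press -80.7 press xy -63.7 -209.1 341
tcp press 8.2 -254.8 z -1.3 jawdir 13.65 F [ 0.4 -0.3  0.2] t 9.38
```

Request:
move_arm --increments '[{"offset": [-0.013,0,0.0],"yaw": 1,"jaw": 0},{"offset": [-0.026,0,0.0005],"yaw": 2,"jaw": 0},{"offset": [-0.04,0,0.001],"yaw": 3,"jaw": 0},{"offset": [-0.054,0,0.002],"yaw": 4,"jaw": 0},{"offset": [-0.068,0,0.003],"yaw": 5,"jaw": 0},{"offset": [-0.082,0,0.004],"yaw": 6,"jaw": 0},{"offset": [-0.095,0,0.0055],"yaw": 7,"jaw": 0},{"offset": [-0.108,0,0.007],"yaw": 8,"jaw": 0},{"offset": [-0.12,0,0.0085],"yaw": 8,"jaw": 0},{"offset": [-0.12,0,0.0085],"yaw": 8,"jaw": 0}]'

```text
clock: 10.22
position: [0.6184, -0.0839, 0.0009]
ee_rot: [0.525, -0.475, 0.475, -0.522]
ft_force: [0.2, -1.0, 0.2]
grip_width: 1.0
```

```bash
python3 -c "
from h import *
p=rep();save(p,'c.png');b=cv2.imread('pics/c.png')[100:350,200:460];cv2.imwrite('pics/c.png',cv2.resize(b,None,fx=2.4,fy=2.4,interpolation=2))"
```

```text
side world c [536.3 -49.1] size [21.7 63.9] yaw rel press -94.5 press xy -77.8 -95.0 151
tcp press 0.6 -136.5 z 0.5 jawdir 5.63 F [ -0.2 -10.6   7.7] t 10.27
```

View pics/c.png

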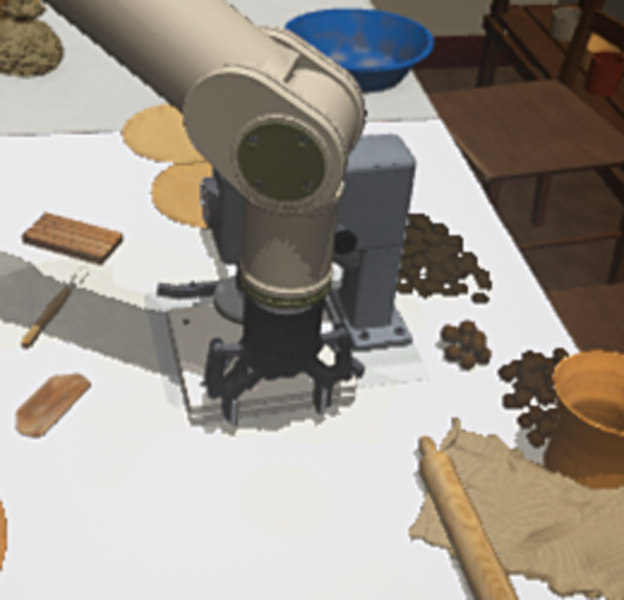

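Request:
move_arm --increments '[{"offset": [0.035,0,-0.002],"yaw": 0,"jaw": 0},{"offset": [0.075,0,-0.005],"yaw": -7,"jaw": 0},{"offset": [0.075,0,-0.005],"yaw": -14,"jaw": 0},{"offset": [0.075,0,-0.005],"yaw": -21,"jaw": 0},{"offset": [0.075,0,-0.005],"yaw": -28,"jaw": 0},{"offset": [0.075,0,-0.005],"yaw": -35,"jaw": 0},{"offset": [0.075,0,-0.005],"yaw": -42,"jaw": 0},{"offset": [0.075,0,-0.005],"yaw": -49,"jaw": 0},{"offset": [0.075,0,-0.005],"yaw": -56,"jaw": 0},{"offset": [0.075,0,-0.005],"yaw": -63,"jaw": 0}]'

```text
clock: 11.1
position: [0.6212, -0.1585, 0.0013]
ee_rot: [0.696, -0.129, 0.129, -0.695]
ft_force: [1.0, -0.6, -0.0]
grip_width: 0.997
```

Request:
move_arm --increments '[{"offset": [0,0,0],"yaw": -7,"jaw": 0},{"offset": [0,0,0],"yaw": -14,"jaw": 0},{"offset": [0,0,0],"yaw": -21,"jaw": 0},{"offset": [0,0,0],"yaw": -27,"jaw": 0},{"offset": [0,0,0],"yaw": -27,"jaw": 0}]'

```text
clock: 11.52
position: [0.6216, -0.1592, 0.002]
ee_rot: [0.706, 0.038, -0.038, -0.706]
ft_force: [-0.1, -0.7, -0.1]
grip_width: 0.997
```

```bash
python3 -c "
from h import *
p=rep('side',(.45,.75,-.15,.16));p=rep('top',(.45,.75,-.15,.16));print(manip.get_obs()['joint_pos'].round(2))"
```

```text
side world c [562.5  20.5] size [ 85.6 116.9] yaw rel press -89.3 press xy -45.0 -28.2 576
tcp press -3.8 -212.8 z 1.9 jawdir 95.83 F [ 1.1 -0.3 -0. ] t 11.57
top world c [691.3  24.4] size [10.5 15.7] yaw rel press -59.8 press xy 83.6 -36.9 21
tcp press -3.8 -212.7 z 1.8 jawdir 95.73 F [ 0.5 -0.1 -0.5] t 11.62
[-0.09  0.59  0.35  1.64 -0.24  0.95  2.02]
```

Request:
move_arm --increments '[{"offset": [0,0.006,0.012],"yaw": 0,"jaw": 0},{"offset": [0,0.006,0.024],"yaw": 0,"jaw": 0},{"offset": [0,0.006,0.034],"yaw": 0,"jaw": 0},{"offset": [0,0.006,0.042],"yaw": 0,"jaw": 0},{"offset": [0,0.006,0.05],"yaw": 0,"jaw": 0},{"offset": [0,0.006,0.058],"yaw": 0,"jaw": 0},{"offset": [0,0.006,0.064],"yaw": 0,"jaw": 0},{"offset": [0,0.006,0.068],"yaw": 0,"jaw": 0}]'

```text
clock: 12.28
position: [0.6145, -0.0904, -0.0044]
ee_rot: [0.706, 0.035, -0.036, -0.706]
ft_force: [0.5, -4.2, -3.5]
grip_width: 0.999
```

```bash
python3 -c "
from h import *
p=rep('side',(.45,.75,-.15,.16));save(p,'d.png');b=cv2.imread('pics/d.png')[150:300,220:420];cv2.imwrite('pics/d.png',cv2.resize(b,None,fx=4,fy=4,interpolation=2))"
```

```text
side world c [542.6  81.2] size [ 59.6 108.8] yaw rel press -91.1 press xy -58.9 34.1 361
tcp press -4.0 -143.1 z -4.4 jawdir 95.79 F [-0.9 -1.7 -1.6] t 12.33
```

View pics/d.png

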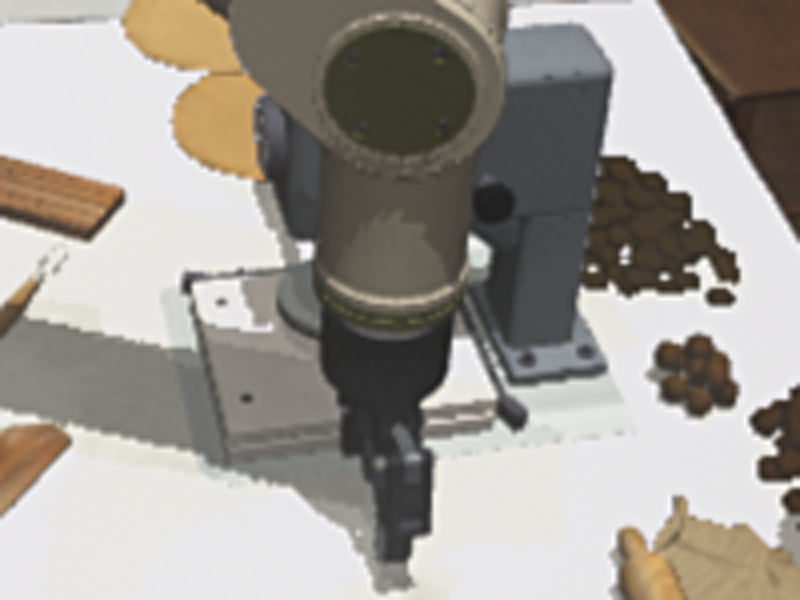

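Request:
move_arm --increments '[{"offset": [0,0,0.003],"yaw": 0,"jaw": 0},{"offset": [0,0,0.005],"yaw": 0,"jaw": 0},{"offset": [0,0,0.007],"yaw": 0,"jaw": 0},{"offset": [0,0,0.008],"yaw": 0,"jaw": 0}]'

```text
clock: 12.67
position: [0.6137, -0.0823, -0.0042]
ee_rot: [0.706, 0.035, -0.036, -0.706]
ft_force: [0.2, -5.0, -1.3]
grip_width: 1.006
```

Request:
move_arm --increments '[{"offset": [0,0,0.002],"yaw": 0,"jaw": 0},{"offset": [0,0,0.004],"yaw": 0,"jaw": 0},{"offset": [0,0,0.005],"yaw": 0,"jaw": 0},{"offset": [0,0,0.005],"yaw": 0,"jaw": 0}]'

```text
clock: 13.0
position: [0.6134, -0.0804, -0.0039]
ee_rot: [0.708, 0.035, -0.035, -0.705]
ft_force: [1.4, -12.6, -3.4]
grip_width: 0.999
```

Request:
move_arm --increments '[{"offset": [0,0,-0.03],"yaw": 0,"jaw": 0},{"offset": [-0.02,-0.03,-0.04],"yaw": 7,"jaw": 0},{"offset": [-0.05,-0.06,-0.04],"yaw": 14,"jaw": 0},{"offset": [-0.09,-0.06,-0.04],"yaw": 21,"jaw": 0},{"offset": [-0.13,-0.06,-0.03],"yaw": 28,"jaw": 0},{"offset": [-0.165,-0.06,-0.01],"yaw": 35,"jaw": 0},{"offset": [-0.18,-0.06,0.025],"yaw": 42,"jaw": 0},{"offset": [-0.18,-0.06,0.06],"yaw": 49,"jaw": 0},{"offset": [-0.18,-0.06,0.1],"yaw": 56,"jaw": 0},{"offset": [-0.18,-0.06,0.138],"yaw": 63,"jaw": 0}]'

```text
clock: 13.83
position: [0.4233, 0.0203, 0.0564]
ee_rot: [0.635, -0.31, 0.312, -0.635]
ft_force: [0.4, 0.3, 0.8]
grip_width: 1.001
```

```bash
python3 -c "
from h import *
p=rep('side',(.45,.75,-.15,.16));print(manip.get_obs()['joint_pos'].round(2))"
```

```text
side world c [608.3  61.3] size [186.3 176.3] yaw rel press -0.4 press xy 4.6 7.9 1573
tcp press -183.3 -8.7 z 56.2 jawdir 37.34 F [0.5 6.7 1.1] t 13.88
[-0.59  0.07  0.44  2.18 -0.04  0.9   0.52]
```

Request:
move_arm --increments '[{"offset": [-0.006,0,0.008],"yaw": 7,"jaw": 0},{"offset": [-0.012,0.01,0.017],"yaw": 14,"jaw": 0},{"offset": [-0.012,0.03,0.017],"yaw": 21,"jaw": 0},{"offset": [-0.012,0.05,0.017],"yaw": 28,"jaw": 0},{"offset": [-0.012,0.06,0.017],"yaw": 31.7,"jaw": 0},{"offset": [-0.012,0.06,0.017],"yaw": 31.7,"jaw": 0}]'

```text
clock: 14.38
position: [0.4279, 0.0469, -0.0052]
ee_rot: [0.524, -0.476, 0.475, -0.523]
ft_force: [-0.5, -0.0, 0.5]
grip_width: 1.001
```

```bash
python3 -c "
from h import *
p=rep('side',(.45,.75,-.15,.16))"
```

```text
side world c [609.2  59.9] size [187.  175.4] yaw rel press -0.3 press xy 5.4 6.4 1569
tcp press -175.6 11.0 z -4.1 jawdir 5.76 F [-0.3 -0.1  0.1] t 14.43
```

Request:
move_arm --increments '[{"offset": [0,0,0.012],"yaw": 0,"jaw": 0},{"offset": [0,0,0.021],"yaw": 0,"jaw": 0},{"offset": [0,0,0.025],"yaw": 0,"jaw": 0},{"offset": [0,0,0.028],"yaw": 0,"jaw": 0},{"offset": [0,0,0.031],"yaw": 0,"jaw": 0},{"offset": [0,0,0.031],"yaw": 0,"jaw": 0}]'

```text
clock: 14.93
position: [0.4599, 0.0499, -0.0039]
ee_rot: [0.525, -0.474, 0.474, -0.524]
ft_force: [-0.5, -0.5, -0.1]
grip_width: 0.999
```

Request:
move_arm --increments '[{"offset": [0,0,0.002],"yaw": 0,"jaw": 0},{"offset": [0,0,0.004],"yaw": 0,"jaw": 0},{"offset": [0,0,0.006],"yaw": 0,"jaw": 0},{"offset": [0,0,0.006],"yaw": 0,"jaw": 0}]'

```text
clock: 15.27
position: [0.4602, 0.0499, -0.005]
ee_rot: [0.527, -0.477, 0.471, -0.522]
ft_force: [-26.2, -1.9, 21.3]
grip_width: 1.001
```

Request:
move_arm --increments '[{"offset": [0,0,-0.015],"yaw": 0,"jaw": 0},{"offset": [0,0,-0.035],"yaw": 0,"jaw": 0},{"offset": [0,-0.035,-0.035],"yaw": 0,"jaw": 0},{"offset": [0,-0.07,-0.035],"yaw": 0,"jaw": 128},{"offset": [0,-0.11,-0.035],"yaw": 0,"jaw": 255},{"offset": [-0.03,-0.15,-0.035],"yaw": 0,"jaw": 255}]'

```text
clock: 15.77
position: [0.4248, 0.0676, 0.1413]
ee_rot: [0.526, -0.478, 0.473, -0.52]
ft_force: [1.3, 0.0, -0.2]
grip_width: 0.6
```

```bash
python3 -c "
from h import *
p=rep('side',(.45,.75,-.15,.16));save(p,'e.png');b=cv2.imread('pics/e.png')[190:280,250:370];cv2.imwrite('pics/e.png',cv2.resize(b,None,fx=6,fy=6,interpolation=2))
C=cloud(p);px=p['pixels'].min(-1)
D=(C[...,:2]*1000-O);u=D@U;v=D@V;Z=C[...,2]
top=(abs(Z-.036)<.004)&(abs(u)<110)&(abs(v)<100)&(px>100)
print('top z',np.median(Z[top]),top.sum())
for lo,hi in((-80,-55),(-50,-20),(20,55)):
    m=top&(v>lo)&(v<hi); print('x range at y',lo,hi,np.percentile(u[m],[1,99]).round(1))
for lo,hi in((-85,-65),(-60,-40),(40,60),(60,85)):
    m=top&(u>lo)&(u<hi); print('y range at x',lo,hi,np.percentile(v[m],[1,99]).round(1))
pl=(Z>.04)&(Z<.075)&(abs(u)<45)&(abs(v)<45);print('plate low z',np.percentile(Z[pl],[2,10,50]).round(4),pl.sum())
"
```

```text
side world c [608.6  60.7] size [186.3 173.9] yaw rel press -0.2 press xy 4.8 7.3 1465
tcp press -174.3 39.7 z 147.0 jawdir 5.76 F [4.5 7.2 6.7] t 15.82
top z 0.03650494752585891 1941
x range at y -80 -55 [-86.6  88.8]
x range at y -50 -20 [-87.   87.5]
x range at y 20 55 [-87.5  89.7]
y range at x -85 -65 [-77.9  75.2]
y range at x -60 -40 [-78.3  74.8]
y range at x 40 60 [-78.5  76.2]
y range at x 60 85 [-77.9  75.1]
plate low z [0.058  0.0613 0.0682] 423
```

View pics/e.png

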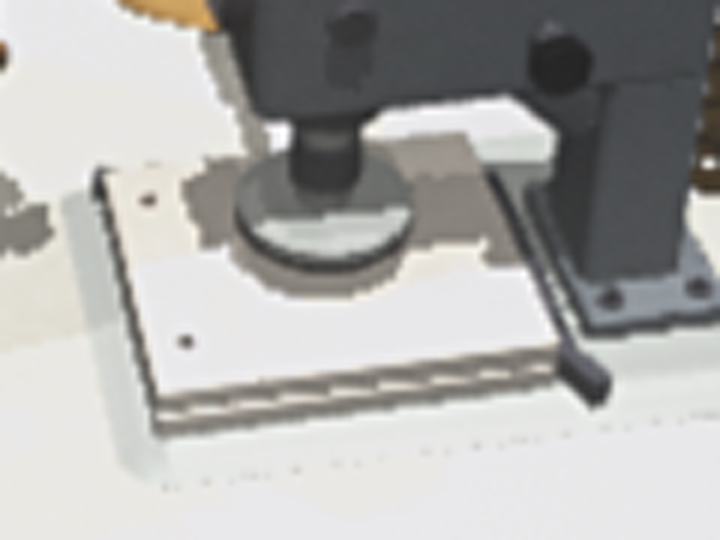

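Request:
move_arm --increments '[{"offset": [0.04,0,0],"yaw": -7,"jaw": 0},{"offset": [0.08,0,0],"yaw": -14,"jaw": 0},{"offset": [0.12,0.02,0],"yaw": -21,"jaw": 0},{"offset": [0.16,0.04,0.01],"yaw": -28,"jaw": 0},{"offset": [0.195,0.06,0.03],"yaw": -35,"jaw": 0},{"offset": [0.21,0.08,0.065],"yaw": -42,"jaw": 0},{"offset": [0.21,0.09,0.1],"yaw": -49,"jaw": 0},{"offset": [0.21,0.09,0.14],"yaw": -56,"jaw": 0},{"offset": [0.21,0.09,0.17],"yaw": -63,"jaw": 0},{"offset": [0.21,0.09,0.17],"yaw": -70,"jaw": 0}]'

```text
clock: 16.65
position: [0.6192, -0.1156, 0.0535]
ee_rot: [-0.693, 0.137, -0.133, 0.695]
ft_force: [0.2, 0.4, 1.1]
grip_width: 0.999
```

```bash
python3 -c "
from h import *
p=rep('side',(.45,.75,-.15,.16))"
```

```text
side world c [543.9  82. ] size [ 62.2 120.4] yaw rel press -91.0 press xy -57.5 34.8 402
tcp press 1.2 -169.0 z 53.1 jawdir 68.59 F [-2.9  3.2  0.7] t 16.7
```

Request:
move_arm --increments '[{"offset": [0,0.015,0],"yaw": -7,"jaw": 0},{"offset": [0,0.03,0],"yaw": -14,"jaw": 0},{"offset": [0,0.045,0],"yaw": -21,"jaw": 0},{"offset": [0,0.058,0],"yaw": -27,"jaw": 0},{"offset": [0,0.058,0],"yaw": -27,"jaw": 0}]'

```text
clock: 17.12
position: [0.6198, -0.1145, -0.0077]
ee_rot: [-0.704, -0.034, 0.039, 0.708]
ft_force: [-0.5, 0.1, -0.1]
grip_width: 0.999
```

Request:
move_arm --increments '[{"offset": [0,0,0.012],"yaw": 0,"jaw": 0},{"offset": [0,0,0.022],"yaw": 0,"jaw": 0},{"offset": [0,0,0.028],"yaw": 0,"jaw": 0},{"offset": [0,0,0.032],"yaw": 0,"jaw": 0},{"offset": [0,0,0.034],"yaw": 0,"jaw": 0},{"offset": [0,0,0.034],"yaw": 0,"jaw": 0}]'

```text
clock: 17.62
position: [0.6168, -0.0802, -0.0068]
ee_rot: [-0.705, -0.034, 0.039, 0.708]
ft_force: [0.1, -0.0, -0.3]
grip_width: 1.002
```

Request:
move_arm --increments '[{"offset": [0,0,0.002],"yaw": 0,"jaw": 0},{"offset": [0,0,0.004],"yaw": 0,"jaw": 0},{"offset": [0,0,0.005],"yaw": 0,"jaw": 0},{"offset": [0,0,0.005],"yaw": 0,"jaw": 0}]'

```text
clock: 17.95
position: [0.6165, -0.08, -0.0065]
ee_rot: [0.706, 0.033, -0.037, -0.706]
ft_force: [3.0, -12.6, -1.6]
grip_width: 1.001
```

Request:
move_arm --increments '[{"offset": [0,0,-0.03],"yaw": 0,"jaw": 0},{"offset": [0,-0.04,-0.04],"yaw": 0,"jaw": 100},{"offset": [0,-0.08,-0.04],"yaw": 0,"jaw": 255},{"offset": [0,-0.12,-0.04],"yaw": 0,"jaw": 255},{"offset": [0,-0.16,-0.04],"yaw": 0,"jaw": 255},{"offset": [0,-0.2,-0.04],"yaw": 0,"jaw": 255},{"offset": [0,-0.24,-0.04],"yaw": 0,"jaw": 255},{"offset": [0,-0.28,-0.04],"yaw": 0,"jaw": 255},{"offset": [0,-0.32,-0.03],"yaw": 0,"jaw": 255},{"offset": [0,-0.34,0],"yaw": 0,"jaw": 255}]'

```text
clock: 18.78
position: [0.6183, -0.0849, 0.3392]
ee_rot: [0.707, 0.032, -0.032, -0.705]
ft_force: [1.1, -0.8, 0.4]
grip_width: -0.0
```

```bash
cat >> h.py <<'E'
def grip(p):
    C=cloud(p);D=C[...,:2]*1000-O;u=D@U;v=D@V;Z=C[...,2]*1000
    m=(p["depth"]>0)&(abs(u)<35)&(v>118)&(v<215)&(Z>90)&(Z<275)&(p["pixels"].max(-1)<90)
    if m.sum()>10: print("grip u",np.percentile(u[m],[3,50,97]).round(1),"v",np.percentile(v[m],[3,50,97]).round(1),"z",np.percentile(Z[m],[3,50,97]).round(1),m.sum())
def plate(p):
    C=cloud(p);D=C[...,:2]*1000-O;u=D@U;v=D@V;Z=C[...,2]*1000
    m=(p["depth"]>0)&(abs(u)<48)&(v<0)&(v>-48)&(Z>38.5)&(Z<80)
    print("plate front lip z pct",np.percentile(Z[m],[1,5,20,50,80]).round(1),m.sum())
E
python3 -c "
from h import *
p=rep('top',(.45,.75,-.15,.16));grip(p);p=manip.camera('side');grip(p);plate(p)"
```

```text
top world c [662.    5.3] size [78.6 52.3] yaw rel press -1.1 press xy 52.6 -53.1 358
tcp press 2.7 -128.5 z 341.4 jawdir 95.79 F [2.2 6.2 3.6] t 18.83
grip u [-10.7  -3.8   7.5] v [119.9 157.1 195.6] z [223.9 239.1 250.8] 305
grip u [-10.7  -1.8  11.1] v [120.1 156.9 191.5] z [230.2 240.4 250.9] 160
plate front lip z pct [38.6 39.6 62.4 68.  69.6] 341
```

Request:
move_arm --increments '[{"offset": [-0.003,0,0.04],"yaw": 0,"jaw": 255},{"offset": [-0.003,0,0.08],"yaw": 0,"jaw": 255},{"offset": [-0.003,0,0.12],"yaw": 0,"jaw": 255},{"offset": [-0.003,0,0.16],"yaw": 0,"jaw": 255},{"offset": [-0.003,0,0.2],"yaw": 0,"jaw": 255},{"offset": [-0.003,0,0.24],"yaw": 0,"jaw": 255},{"offset": [-0.003,0.02,0.27],"yaw": 0,"jaw": 255},{"offset": [-0.003,0.05,0.284],"yaw": 0,"jaw": 255},{"offset": [-0.003,0.085,0.284],"yaw": 0,"jaw": 255},{"offset": [-0.003,0.085,0.284],"yaw": 0,"jaw": 255}]'

```text
clock: 19.72
position: [0.584, 0.2073, 0.2459]
ee_rot: [0.707, 0.034, -0.04, -0.705]
ft_force: [-1.6, -0.6, -2.7]
grip_width: 0.003
```

```bash
python3 -c "
from h import *
p=rep('side',(.45,.75,-.15,.16));grip(p);plate(p);print(manip.get_obs()['joint_pos'].round(2));save(p,'f.png');b=cv2.imread('pics/f.png')[80:290,220:400];cv2.imwrite('pics/f.png',cv2.resize(b,None,fx=2.8,fy=2.8,interpolation=2))"
```

```text
side world c [608.3  61.1] size [185.4 176.4] yaw rel press -0.0 press xy 4.6 7.7 1542
tcp press -3.9 154.5 z 250.1 jawdir 95.95 F [-0.  -0.7  1.3] t 19.77
grip u [-17.2  -4.2  10.6] v [119.9 146.  166. ] z [230.9 240.7 272.8] 163
plate front lip z pct [38.5 39.2 61.8 67.9 69.5] 350
[-0.66  0.32  0.31  1.45 -0.1   1.39  1.34]
```

View pics/f.png

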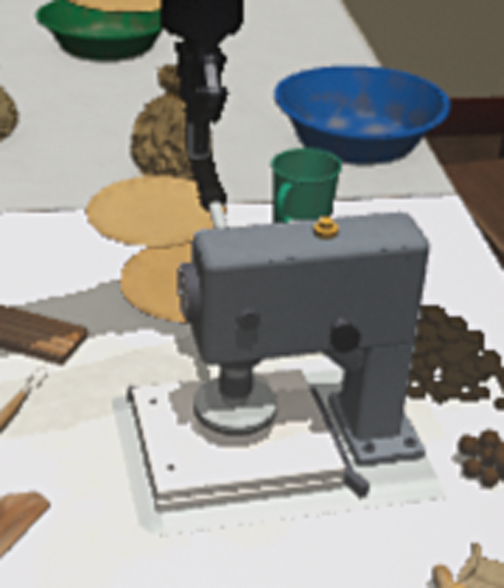

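Request:
move_arm --increments '[{"offset": [0.003,0.014,0.003],"yaw": 0,"jaw": 255},{"offset": [0.003,0.03,0.003],"yaw": 0,"jaw": 255},{"offset": [0.003,0.046,0.003],"yaw": 0,"jaw": 255},{"offset": [0.003,0.062,0.003],"yaw": 0,"jaw": 255},{"offset": [0.003,0.078,0.003],"yaw": 0,"jaw": 255},{"offset": [0.003,0.09,0.003],"yaw": 0,"jaw": 255},{"offset": [0.003,0.096,0.003],"yaw": 0,"jaw": 255},{"offset": [0.003,0.096,0.003],"yaw": 0,"jaw": 255}]'

```text
clock: 20.43
position: [0.5905, 0.2101, 0.1572]
ee_rot: [-0.705, -0.037, 0.036, 0.707]
ft_force: [0.8, 2.6, 10.5]
grip_width: -0.005
```

```bash
python3 -c "
from h import *
p=rep('side',(.45,.75,-.15,.16));grip(p);plate(p);p=manip.camera('top');grip(p)"
```

```text
side world c [609.1  61. ] size [186.8 176.4] yaw rel press 0.0 press xy 5.4 7.5 1534
tcp press 1.5 157.9 z 158.0 jawdir 95.89 F [-0.   2.6 12. ] t 20.48
grip u [-19.1 -10.2  15.1] v [120.  142.1 177.5] z [160.2 236.8 272.5] 246
plate front lip z pct [38.9 40.3 57.6 62.2 64. ] 353
grip u [-17.1  -8.6   6.7] v [120.3 146.8 194.8] z [145.9 190.2 264.9] 501
```

Request:
move_arm --increments '[{"offset": [0,0.006,0],"yaw": 0,"jaw": 255},{"offset": [0,0.01,0],"yaw": 0,"jaw": 255},{"offset": [0,0.01,0],"yaw": 0,"jaw": 255}]'

```text
clock: 20.78
position: [0.5927, 0.2101, 0.152]
ee_rot: [-0.705, -0.038, 0.034, 0.708]
ft_force: [-3.1, 1.0, 12.5]
grip_width: 0.004
```

```bash
python3 -c "
from h import *
p=rep('side',(.45,.75,-.15,.16));plate(p)"
```

```text
side world c [608.7  57.8] size [188.6 169.8] yaw rel press -1.3 press xy 4.6 4.4 1539
tcp press 3.7 157.6 z 152.3 jawdir 95.79 F [-2.5  0.4 12.1] t 20.83
plate front lip z pct [38.7 39.9 57.4 62.3 64.1] 352
```

Request:
move_arm --increments '[{"offset": [-0.003,-0.03,0],"yaw": 0,"jaw": 255},{"offset": [-0.003,-0.06,0],"yaw": 0,"jaw": 255},{"offset": [-0.003,-0.09,0],"yaw": 0,"jaw": 255},{"offset": [-0.003,-0.1,0],"yaw": 0,"jaw": 255},{"offset": [-0.003,-0.1,0],"yaw": 0,"jaw": 255}]'

```text
clock: 21.25
position: [0.5916, 0.2088, 0.2579]
ee_rot: [-0.703, -0.04, 0.03, 0.709]
ft_force: [-0.0, -0.1, 0.2]
grip_width: 0.002
```

```bash
python3 -c "
from h import *
p=rep('side',(.45,.75,-.15,.16));plate(p);grip(p)"
```

```text
side world c [608.5  59.3] size [185.5 172. ] yaw rel press -0.0 press xy 4.6 5.9 1541
tcp press 1.5 156.4 z 255.3 jawdir 95.7 F [ 0.4 -0.1 -0.4] t 21.3
plate front lip z pct [38.7 45.8 57.5 62.  64. ] 352
grip u [-10.9  -2.5  11.3] v [120.  150.5 188.8] z [229.8 240.6 273. ] 168
```

Request:
move_arm --increments '[{"offset": [-0.001,0.025,0],"yaw": 0,"jaw": 255},{"offset": [-0.001,0.05,0],"yaw": 0,"jaw": 255},{"offset": [-0.002,0.075,0],"yaw": 0,"jaw": 255},{"offset": [-0.003,0.095,0],"yaw": 0,"jaw": 255},{"offset": [-0.003,0.107,0],"yaw": 0,"jaw": 255},{"offset": [-0.003,0.107,0],"yaw": 0,"jaw": 255}]'

```text
clock: 21.8
position: [0.5908, 0.208, 0.1496]
ee_rot: [-0.704, -0.04, 0.029, 0.709]
ft_force: [2.0, -1.4, 9.5]
grip_width: 0.001
```

Request:
move_arm --increments '[{"offset": [-0.003,-0.03,0],"yaw": 0,"jaw": 255},{"offset": [-0.003,-0.06,0],"yaw": 0,"jaw": 255},{"offset": [-0.003,-0.09,0],"yaw": 0,"jaw": 255},{"offset": [-0.003,-0.104,0],"yaw": 0,"jaw": 255},{"offset": [-0.003,-0.104,0],"yaw": 0,"jaw": 255}]'

```text
clock: 22.22
position: [0.5879, 0.2067, 0.2571]
ee_rot: [-0.703, -0.041, 0.027, 0.709]
ft_force: [-0.6, 1.1, 0.4]
grip_width: 0.0
```

```bash
python3 -c "
from h import *
p=rep('side',(.45,.75,-.15,.16));plate(p);grip(p)"
```

```text
side world c [608.3  60.5] size [185.4 176.3] yaw rel press 0.1 press xy 4.5 7.1 1547
tcp press -2.3 154.5 z 254.6 jawdir 95.54 F [ 0.3 -0.2 -0.5] t 22.27
plate front lip z pct [38.6 39.8 51.8 56.7 58.4] 374
grip u [-11.5  -3.   10.7] v [119.9 147.9 186.7] z [229.2 240.4 273.2] 168
```

Request:
move_arm --increments '[{"offset": [0.002,0.025,0.002],"yaw": 0,"jaw": 255},{"offset": [0.002,0.05,0.002],"yaw": 0,"jaw": 255},{"offset": [0.002,0.075,0.002],"yaw": 0,"jaw": 255},{"offset": [0.002,0.095,0.002],"yaw": 0,"jaw": 255},{"offset": [0.002,0.107,0.002],"yaw": 0,"jaw": 255},{"offset": [0.002,0.107,0.002],"yaw": 0,"jaw": 255}]'

```text
clock: 22.77
position: [0.5913, 0.2082, 0.149]
ee_rot: [-0.704, -0.04, 0.027, 0.709]
ft_force: [-6.0, -4.9, 21.8]
grip_width: -0.001
```

Request:
move_arm --increments '[{"offset": [0,-0.03,0],"yaw": 0,"jaw": 255},{"offset": [0,-0.06,0],"yaw": 0,"jaw": 255},{"offset": [0,-0.09,0],"yaw": 0,"jaw": 255},{"offset": [0,-0.104,0],"yaw": 0,"jaw": 255},{"offset": [0,-0.104,0],"yaw": 0,"jaw": 255}]'

```text
clock: 23.18
position: [0.5905, 0.2073, 0.2552]
ee_rot: [-0.703, -0.041, 0.026, 0.709]
ft_force: [0.1, 0.8, 0.7]
grip_width: 0.004
```

```bash
python3 -c "
from h import *
p=rep('side',(.45,.75,-.15,.16));plate(p);grip(p)"
```

```text
side world c [608.5  60.7] size [187.2 174.5] yaw rel press -0.5 press xy 4.7 7.3 1552
tcp press 0.4 154.9 z 252.9 jawdir 95.42 F [-0.6 -0.6 -0.6] t 23.23
plate front lip z pct [38.6 40.3 47.9 51.4 53.8] 386
grip u [-11.1  -2.7  10.8] v [119.2 147.8 188. ] z [229.3 240.4 273. ] 170
```

Request:
move_arm --increments '[{"offset": [0,0.025,0.002],"yaw": 0,"jaw": 255},{"offset": [0,0.05,0.002],"yaw": 0,"jaw": 255},{"offset": [0,0.075,0.002],"yaw": 0,"jaw": 255},{"offset": [0,0.09,0.002],"yaw": 0,"jaw": 255},{"offset": [0,0.1,0.002],"yaw": 0,"jaw": 255},{"offset": [0,0.1,0.002],"yaw": 0,"jaw": 255}]'

```text
clock: 23.73
position: [0.5912, 0.2089, 0.1503]
ee_rot: [-0.704, -0.039, 0.027, 0.708]
ft_force: [0.0, -0.3, 11.9]
grip_width: -0.001
```

```bash
python3 -c "
from h import *
p=rep('side',(.45,.75,-.15,.16));plate(p);save(p,'g.png');b=cv2.imread('pics/g.png')[190:280,250:370];cv2.imwrite('pics/g.png',cv2.resize(b,None,fx=6,fy=6,interpolation=2))"
```

```text
side world c [608.6  60.5] size [186.  172.7] yaw rel press -0.1 press xy 4.8 7.1 1523
tcp press 2.0 156.6 z 151.2 jawdir 95.36 F [-1.8 -0.8 13.3] t 23.78
plate front lip z pct [38.7 39.5 46.  48.7 54.4] 384
```

View pics/g.png

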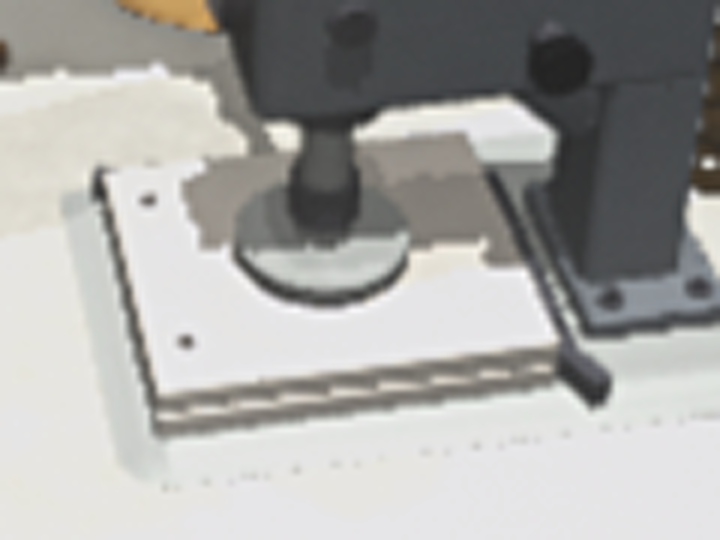

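Request:
move_arm --increments '[{"offset": [-0.001,-0.03,0],"yaw": 0,"jaw": 255},{"offset": [-0.002,-0.06,0],"yaw": 0,"jaw": 255},{"offset": [-0.002,-0.09,0],"yaw": 0,"jaw": 255},{"offset": [-0.002,-0.104,0],"yaw": 0,"jaw": 255},{"offset": [-0.002,-0.104,0],"yaw": 0,"jaw": 255}]'

```text
clock: 24.2
position: [0.5882, 0.2082, 0.2566]
ee_rot: [-0.704, -0.04, 0.026, 0.709]
ft_force: [-0.2, -0.4, -0.3]
grip_width: 0.001
```

```bash
python3 -c "
from h import *
p=rep('side',(.45,.75,-.15,.16));plate(p);grip(p)"
```

```text
side world c [608.5  60. ] size [186.  173.6] yaw rel press -0.1 press xy 4.7 6.6 1532
tcp press -1.8 156.0 z 254.4 jawdir 95.35 F [ 0.1 -0.8 -0.6] t 24.25
plate front lip z pct [38.6 39.1 46.2 48.7 54.3] 388
grip u [-11.3  -2.8  10.9] v [119.2 149.4 185.3] z [229.7 240.2 272.9] 170
```

Request:
move_arm --increments '[{"offset": [0,0.025,0.001],"yaw": 0,"jaw": 255},{"offset": [0,0.05,0.001],"yaw": 0,"jaw": 255},{"offset": [0,0.07,0.001],"yaw": 0,"jaw": 255},{"offset": [0,0.085,0.001],"yaw": 0,"jaw": 255},{"offset": [0,0.097,0.001],"yaw": 0,"jaw": 255},{"offset": [0,0.1,0.001],"yaw": 0,"jaw": 255},{"offset": [0,0.1,0.001],"yaw": 0,"jaw": 255}]'

```text
clock: 24.83
position: [0.5886, 0.2087, 0.1523]
ee_rot: [-0.705, -0.038, 0.028, 0.708]
ft_force: [-1.8, -1.2, 15.1]
grip_width: -0.002
```

```bash
python3 -c "
from h import *
p=rep('side',(.45,.75,-.15,.16));plate(p)
f=[];
for i in range(5): manip.camera('side');f.append(manip.get_obs()['ft_force'][2])
print(np.round(f,1))"
```

```text
side world c [608.6  61.2] size [186.1 177.4] yaw rel press 0.0 press xy 4.9 7.8 1529
tcp press -0.6 156.7 z 152.9 jawdir 95.32 F [-1.8 -1.9 14.9] t 24.88
plate front lip z pct [38.7 39.5 45.9 48.6 61.8] 397
[13.1 14.  14.  14.3 13.2]
```

Request:
move_arm --increments '[{"offset": [0,-0.03,0],"yaw": 0,"jaw": 255},{"offset": [0,-0.06,0],"yaw": 0,"jaw": 255},{"offset": [0,-0.09,0],"yaw": 0,"jaw": 255},{"offset": [0,-0.125,0],"yaw": 0,"jaw": 255},{"offset": [0,-0.16,0],"yaw": 0,"jaw": 255},{"offset": [0,-0.18,0],"yaw": 0,"jaw": 255},{"offset": [0,-0.18,0],"yaw": 0,"jaw": 255},{"offset": [0,-0.18,0],"yaw": 0,"jaw": 255}]'

```text
clock: 25.8
position: [0.5858, 0.2078, 0.3314]
ee_rot: [-0.705, -0.038, 0.028, 0.708]
ft_force: [-0.5, -0.4, -0.3]
grip_width: 0.001
```

```bash
python3 -c "
from h import *
p=rep('side',(.45,.75,-.15,.16));plate(p);grip(p);C=cloud(p);px=p['pixels'].min(-1);D=(C[...,:2]*1000-O);u=D@U;v=D@V;Z=C[...,2]
top=(abs(Z-.036)<.004)&(abs(u)<110)&(abs(v)<100)&(px>100)
for lo,hi in((-85,-65),(60,85)):
    m=top&(u>lo)&(u<hi); print('right edge',np.percentile(v[m],1).round(1))
for lo,hi in((-80,-55),(20,55)):
    m=top&(v>lo)&(v<hi); print('front edge',np.percentile(u[m],1).round(1))
for n,uv in(('rib',(209,280)),('rib',(222,268))): print(w(p,uv).round(3),p['pixels'][uv[1],uv[0]])
save(p,'z.png')"
```

```text
side world c [609.2  59.4] size [186.8 173. ] yaw rel press -0.3 press xy 5.3 5.9 1528
tcp press -3.9 155.9 z 330.3 jawdir 95.32 F [ 0.3  0.4 -0.6] t 25.85
plate front lip z pct [38.7 39.6 46.1 48.6 61.8] 392
grip u [-10.4  -2.1  10.7] v [120.8 158.2 191.7] z [230.5 240.2 251.3] 161
right edge -78.9
right edge -77.8
front edge -86.3
front edge -87.6
[ 0.356 -0.079  0.008] [152 127 105]
[ 0.386 -0.037  0.005] [138  98  70]
```

View pics/z.png

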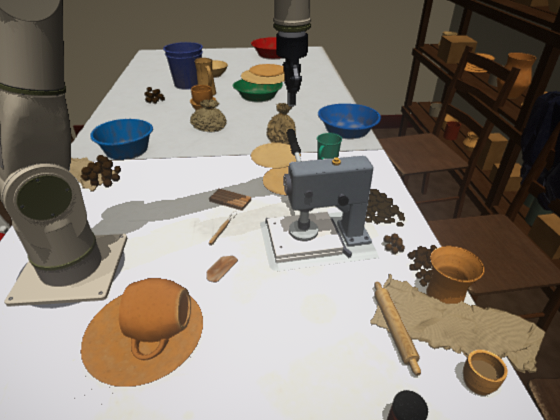

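The final picture shows the mould seated on the bed (310,235) with the plate down on it (303,230). The handle is up (293,142), and the rib (222,268), loop tool (222,228) and roller (230,198) are where they started.

```bash
python3 -c "
from workcell import manip
print(manip.hand_in())"
```

```text
the job is handed in; nothing more can be done
None
```

The mould is home against both fences and gripped by the pressure plate, and I handed the job in at about 26 s of the 72 s allowed. No verdict was reported.

**What I did:** I turned the mould by pushing its front face, then slid it flat up the right ramp onto the bed. I pushed it home against the left fence, then the rear, then checked the left again. I pumped five full strokes and let the handle come right up.

**Last checks:**
- **Seating:** At each fence the mould stopped dead, at about 13 N on the left and 26 N at the rear, far above its 4–5 N sliding force. Its edges measured square to the press within about 1°.
- **Grip:** The plate sank about 5.5 mm per stroke, touched during the fourth, and did not sink at all on the fifth. From the plate's travel I estimate a grip of about 45–50 N. The handle force of about 13–15 N suggests more, about 60–80 N. The two disagree, but both fall within 20–80 N; the handle reading is only good to about 1 N.
- **Handle and tools:** The handle is fully up, and the wood rib, loop tool and bead roller look unmoved in the last picture.

**What disagreed with the task text:**
- **Fingertip height:** The fingertips were 7 mm (shut) to 19 mm (open) behind the TCP, not 17 mm ahead of it. My first push therefore passed over the mould without touching it. I corrected the height from the camera.
- **Mould angle:** The mould started about 0.49 rad off the press's axes, more than the 0.35 rad stated.
- **Wrist force:** The highest reading I saw was about 34 N, in the rear push. The handle also met its end stop once, at about 22 N.

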